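Candles in step on the hall console

ROBOT

A 6-joint arm with a two-finger parallel gripper is mounted at the origin on the work surface. World frame = base frame: x ahead of the robot, y to its left, z up, the work surface at z = 0. Lengths are in m, angles in degrees, forces in N, time in s.
With the tool pointing down it reaches from about 0.25 to 0.725 m from the base axis. Payload 9.7 kg.
Tool frame: the origin (TCP) lies at the very end of the fingers, on their centre line; the grasp point (between the pads) lies 19 mm behind it (pinch_z is the distance from the TCP to the grasp point, in m); z points along the fingers, y is the line along which they close (so a half turn about z gives the same grasp; the last joint's range is limited). The gripper opens to 85 mm and grips with 20 to 120 N. Pads are 22 mm wide; open, the fingers measure 114 mm over their backs; the gripper's body (76 mm by 85 mm) begins 54 mm behind the grasp point. The pads swing forward as they close: fully open they stand 13 mm farther back than shut.
Start: joints at [71.448, 4.979, 10.078, 95.1, 0, 90], TCP at [0.175, 0.521, 0.231] pointing down, gripper open.
Joint ranges: [-179.16, 179.16], [-48.56, 103.87], [-65.8, 70.77], [-126.05, 130.52], [-82.76, 87.17], [-180, 180]. Speed limits (degrees/s): [127.2, 127.2, 147.25, 180, 180, 180].

INTERFACE

Orientations are given as [roll, pitch, yaw] about the fixed x, y, z axes, in that order (R = Rz(yaw) Ry(pitch) Rx(roll)).
In Python, from workcell import get_state, get_image, hand_in, boxes_of, landmark_of, pinch_z gives the robot as it stands.
- The arm moves only by the tool jog_arm, never from a script. Its argument "plan" is a list that holds one entry, the list of rows, each a list of 5 numbers: the shift along the tool's x, y, z in a scale on which 1.0 is 500 mm, then the turn about the tool's z in shares of 180 degrees (1.0 is 180 degrees), then the opening, from 0 (shut) to 1 (fully open). A call has 1 to 12 rows; each row is the pose to reach, as a shift and turn from the pose commanded when the call began, along the tool's axes at that moment; what a row does not reach only later rows make up. A row lasts 1/8 s, in which the tool goes at most 62.5 mm and 10.7 degrees, less where a joint would pass 70% of its speed; a pose out of reach is approached as far as the arm can. A call with a gripper value outside its range is refused whole. The fingers move at their own pace and stop on an object; "newtons" is the grip in N (left out, the last holds). Time passes only in rows, so rows that repeat a pose let the fingers close. It gives the time, the measured TCP pose, the force, the opening and the grip force at its end, in the units of the state.
- get_state(): the state, without advancing time (a new reading comes with each control period).
- get_image(name): name is "scene" or "top" or "wrist"; returns a dict with "pixels" (480x640x3 uint8, red, green, blue), "depth" (480x640 float32, m along the optical axis (not along the pixel's ray), 0 where there is no reading), "intrinsics" (3x3 intrinsics, pixels), "extrinsics" (4x4, takes a point from world to camera coordinates); the wrist camera has in their place "T_tool_cam" (4x4, takes a point from camera to tool coordinates, whose origin is the TCP and whose axes are the flange's). Camera axes: x right, y down, z forward; pixel columns grow to the right and rows downward; lengths in m; the calibration is good to about 2 mm. A picture is of the moment at which its call begins: read the wrist's pose just before it.
- hand_in(): hands the job in; it is judged then, once.
Trained networks look in the newest picture that a camera, given by its name, has taken for a name from the list of things; names that differ only in an ending like _2 or _b are one class to them, and where a whole thing is asked for, a point or a joint stands for the part that bears it (a point fixed in the world has none). Each returns a list of dicts, best first, with "confidence" (0 to 1); they miss things now and then, are a little off and sometimes report something else, mostly with a low value. They report only what shows in the picture. A call takes as long as a camera call. They do not tell look-alikes from the thing itself.
- boxes_of(camera, thing): "xyz" ([x, y, z] in m, in world coordinates, good to about 4 mm: the middle of the surface that is visible of it).
- landmark_of(camera, thing): "xyz" ([x, y, z] in m, in world coordinates, good to about 4 mm: a listed point, or the origin of a listed thing).
The state is a dict: "time_s": time; "joint_positions": joint angles; "joint_velocities": joint speeds; "joint_torque": joint torques, N m; "position": TCP position; "eef_rot": TCP orientation; "ft_force": force on the tool from outside, world axes, zero at the start; "torque": the same for the moment, N m; "finger_gap": opening from 0.0 (shut) to 1.0 (fully open); "grip_force": force on a finger pad.
Only numpy, scipy, OpenCV 4.12 (cv2) and the standard library are available. Lean on these libraries where they do the work, as an engineer would, in place of code of your own. Each camera call takes 0.05 s, during which the arm holds its last target. There are 200 camera calls.

TASK

Line up the four candles on the dark tray in order of height, one standing upright on each round grey pad and wholly on it, stepping down towards the black key bowl: the shortest on the pad next to the bowl, the tallest on the pad at the plant's end. Do not knock any candle over, and leave the bowl and the plant where they are.

Things in the scene. Friction and masses are not known exactly. Their poses are not given: they have to be found in the camera images.
- candle_terracotta: terracotta-red flameless pillar candle, a loose plain upright cylinder 52 mm in diameter and 140 mm tall (plus a small cream imitation flame, 11 mm, in the middle of its top), about 124 g. Origin: centre of its underside; z up along its axis.
- candle_ivory: ivory flameless pillar candle, a loose plain upright cylinder 52 mm in diameter and 115 mm tall (plus a small cream imitation flame, 11 mm, in the middle of its top), about 109 g. Origin: centre of its underside; z up along its axis.
- candle_blue: dark blue flameless pillar candle, a loose plain upright cylinder 52 mm in diameter and 90 mm tall (plus a small cream imitation flame, 11 mm, in the middle of its top), about 94 g. Origin: centre of its underside; z up along its axis.
- candle_mustard: mustard-yellow flameless pillar candle, a loose plain upright cylinder 52 mm in diameter and 65 mm tall (plus a small cream imitation flame, 11 mm, in the middle of its top), about 79 g. Origin: centre of its underside; z up along its axis.
- pad_a: round light-grey pad, 76 mm in diameter and 3 mm thick, fixed on the dark wooden tray (110 x 390 mm, 12 mm thick, on the table, lying up to 0.2 rad askew). The pads make a row along it, about 95 mm apart, a to d from the robot's left (+y) to its right; this is the left end one. Origin: centre of its underside; its top is 15 mm above the table.
- pad_b: round light-grey pad, 76 mm in diameter and 3 mm thick, fixed on the dark wooden tray (110 x 390 mm, 12 mm thick, on the table, lying up to 0.2 rad askew). The pads make a row along it, about 95 mm apart, a to d from the robot's left (+y) to its right; this is the second from the left. Origin: centre of its underside; its top is 15 mm above the table.
- pad_c: round light-grey pad, 76 mm in diameter and 3 mm thick, fixed on the dark wooden tray (110 x 390 mm, 12 mm thick, on the table, lying up to 0.2 rad askew). The pads make a row along it, about 95 mm apart, a to d from the robot's left (+y) to its right; this is the third from the left. Origin: centre of its underside; its top is 15 mm above the table.
- pad_d: round light-grey pad, 76 mm in diameter and 3 mm thick, fixed on the dark wooden tray (110 x 390 mm, 12 mm thick, on the table, lying up to 0.2 rad askew). The pads make a row along it, about 95 mm apart, a to d from the robot's left (+y) to its right; this is the right end one. Origin: centre of its underside; its top is 15 mm above the table.
- bowl: black key bowl with keys in it, 110 mm across the rim, 45 mm tall, loose, standing on the table just beyond one end of the tray (left or right), the plant beyond the other. Origin: centre of its underside.
- plant: small succulent in a white pot, 72 mm across and 55 mm tall, its green leaves reaching about 95 mm high, loose, standing on the table just beyond the end of the tray that is away from the bowl. Origin: centre of its underside.
Things that resemble listed ones, but are neither listed nor needed, are in the scene too. Several things have the shape of the bowl; the one meant has the colours described above.

How it is judged:
By the outcome, as a careful person would: the job done as asked, in the order asked, and still so for the second after the job is handed in, with the robot touching nothing.
It also fails if it takes over 91 s, if anything falls off the work surface, if the arm or the gripper's body presses on something with over 40 N, if the wrist force passes 120 N, or if a joint passes its speed limit or range.

## Working session

There is one attempt and no reset: what is moved stays moved. The work goes in short steps, Python scripts to look and compute and a tool call to move; the robot and the scene stay as the last step left them, time stands still between calls to the robot, and variables do not carry over. Pictures are saved under pics/ and viewed, at most 14 in all, crops included, and the job is handed in when it is done.

Besides the shell and the picture viewer there is one more tool, called after "Call:" by a JSON object that holds its "method" and its "body". jog_arm: Moves the arm, as the interface text tells. Its arguments: {"type":"object","properties":{"plan":{"type":"array"},"newtons":{"type":"number"}},"required":["plan"]}

```bash
mkdir -p pics
python3 - <<'E'
from workcell import *
import cv2
s=get_state(); print({k:s[k] for k in('time_s','position','eef_rot','finger_gap','joint_positions')},pinch_z)
for c in('top','scene'):
    i=get_image(c); cv2.imwrite(f'pics/{c}0.png',i['pixels'][:,:,::-1])
    for n in ['candle_terracotta','candle_ivory','candle_blue','candle_mustard','pad_a','bowl','plant']:
        for d in landmark_of(c,n): print(c,n,[round(float(v),3) for v in d['xyz']],round(d['confidence'],2))
E
```

```text
{'time_s': 0.0, 'position': array([0.17490986, 0.52119846, 0.23059396]), 'eef_rot': array([-1.79923944e+02,  5.61671786e-05,  1.61451403e+02]), 'finger_gap': 0.997842137445318, 'joint_positions': array([ 7.14487075e+01,  5.01037688e+00,  1.00348944e+01,  9.51005734e+01,
       -5.97459091e-05,  8.99973040e+01])} 0.0187
top candle_terracotta [0.443, 0.057, 0.004] 0.64
top candle_ivory [0.358, 0.261, -0.004] 0.61
top candle_blue [0.375, -0.278, 0.0] 0.96
top candle_mustard [0.426, -0.087, 0.002] 0.57
top pad_a [0.637, -0.109, 0.017] 0.83
top pad_a [0.632, -0.011, 0.013] 0.63
top pad_a [0.609, 0.089, 0.014] 0.6
top pad_a [0.597, 0.179, 0.013] 0.58
top bowl [0.679, 0.495, -0.003] 0.92
top bowl [0.772, 0.327, -0.004] 0.82
top bowl [0.512, 0.465, -0.001] 0.76
top bowl [0.579, 0.304, 0.001] 0.64
top plant [0.664, -0.221, 0.001] 0.68
scene candle_terracotta [0.444, 0.057, -0.002] 0.61
scene candle_ivory [0.357, 0.266, 0.001] 0.85
scene candle_ivory [0.427, -0.086, 0.001] 0.5
scene candle_mustard [0.428, -0.09, 0.001] 0.82
scene pad_a [0.597, 0.181, 0.013] 0.96
scene pad_a [0.639, -0.102, 0.013] 0.88
scene pad_a [0.609, 0.087, 0.012] 0.73
scene pad_a [0.632, -0.012, 0.013] 0.73
scene bowl [0.508, 0.466, 0.0] 0.91
scene bowl [0.769, 0.327, 0.001] 0.75
scene bowl [0.68, 0.497, 0.0] 0.71
scene bowl [0.581, 0.302, -0.004] 0.56
scene plant [0.668, -0.222, 0.001] 0.95
```

View pics/top0.png

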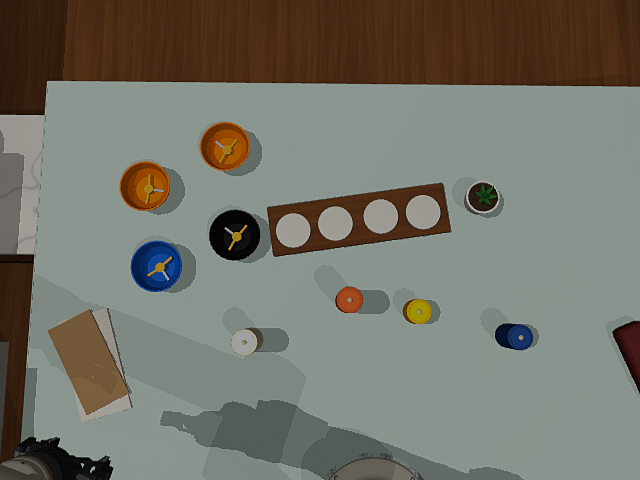

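View pics/scene0.png

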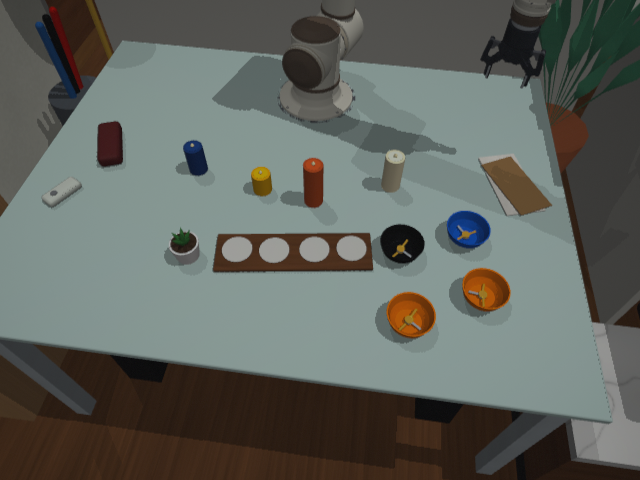

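The top view shows the black bowl at (235,235), left of the tray, and the plant at (483,197), right of it. The pads run from (293,230) to (423,212). So pad a takes mustard, b blue, c ivory and d terracotta. Next I'll refine the positions using depth.

```bash
cat > h.py <<'E'
from workcell import *
import numpy as np
def cloud(c):
    i=get_image(c); K=i['intrinsics']; T=np.linalg.inv(i['extrinsics']); d=i['depth']
    v,u=np.indices(d.shape); P=np.stack([(u-K[0,2])/K[0,0]*d,(v-K[1,2])/K[1,1]*d,d],-1)@T[:3,:3].T+T[:3,3]
    P[d==0]=np.nan; return P,i['pixels'].astype(int)
C=dict(terracotta=(.443,.057,.140),ivory=(.358,.263,.115),blue=(.375,-.278,.09),mustard=(.427,-.088,.065))
PADS=dict(a=(.597,.18,.015),b=(.609,.088,.015),c=(.632,-.011,.015),d=(.638,-.106,.015))
def find(P,px,x,y,h,r,pad=False):
    m=(np.hypot(P[...,0]-x,P[...,1]-y)<r)&(abs(P[...,2]-h)<.006)
    if pad: m&=px.min(-1)>110
    q=P[m]; 
    if len(q)<8: return None
    lo,hi=np.percentile(q,[2,98],axis=0)
    return np.r_[(lo+hi)/2,hi[:2]-lo[:2],len(q)].round(4)
E
python3 - <<'E'
from h import *
for c in('top','scene'):
    P,px=cloud(c)
    for n,t in C.items(): print(c,n,find(P,px,*t,.045))
    for n,t in PADS.items(): print(c,n,find(P,px,*t,.047,True))
E
```

```text
top terracotta [4.437e-01 6.060e-02 1.400e-01 4.610e-02 4.640e-02 5.370e+02]
top ivory [3.572e-01 2.644e-01 1.152e-01 4.630e-02 4.680e-02 5.370e+02]
top blue [ 3.758e-01 -2.810e-01  8.990e-02  4.560e-02  4.670e-02  5.290e+02]
top mustard [ 4.231e-01 -8.460e-02  6.470e-02  4.500e-02  4.680e-02  4.950e+02]
top a [5.935e-01 1.797e-01 1.490e-02 6.640e-02 6.710e-02 8.900e+02]
top b [6.101e-01 8.870e-02 1.490e-02 6.610e-02 6.720e-02 8.930e+02]
top c [ 6.272e-01 -1.080e-02  1.470e-02  6.670e-02  6.710e-02  8.860e+02]
top d [ 6.380e-01 -1.023e-01  1.470e-02  6.740e-02  6.680e-02  8.840e+02]
scene terracotta [4.462e-01 5.820e-02 1.396e-01 4.720e-02 4.510e-02 2.530e+02]
scene ivory [3.612e-01 2.624e-01 1.142e-01 4.870e-02 4.670e-02 2.360e+02]
scene blue [ 3.784e-01 -2.835e-01  8.950e-02  4.750e-02  4.530e-02  2.150e+02]
scene mustard [ 4.264e-01 -8.740e-02  6.480e-02  4.870e-02  4.680e-02  2.260e+02]
scene a [5.952e-01 1.768e-01 1.470e-02 6.740e-02 6.570e-02 5.750e+02]
scene b [6.12e-01 8.57e-02 1.48e-02 6.78e-02 6.61e-02 5.83e+02]
scene c [ 6.284e-01 -1.340e-02  1.500e-02  6.690e-02  6.660e-02  5.900e+02]
scene d [ 6.397e-01 -1.052e-01  1.520e-02  6.680e-02  6.690e-02  5.960e+02]
```

Units first: shifts go in shares of 500 mm and turns go in shares of 180 degrees. So -256.5 mm / 500 = -0.513, -235 mm / 500 = -0.47, 71.45 degrees / 180 = 0.3969.

Call:
{"method": "jog_arm", "body": {"plan": [[[-0.08,-0.056,0.02,0.0556,1],[-0.16,-0.112,0.04,0.1111,1],[-0.24,-0.172,0.06,0.1667,1],[-0.32,-0.232,0.08,0.2222,1],[-0.4,-0.292,0.1,0.2778,1],[-0.47,-0.34,0.1,0.3333,1],[-0.513,-0.372,0.1,0.3969,1],[-0.513,-0.372,0.1,0.3969,1],[-0.513,-0.372,0.1,0.3969,1],[-0.513,-0.372,0.1,0.3969,1]]], "newtons": 30}}

```text
time_s: 2.15
position: [0.3585, 0.2642, 0.1813]
eef_rot: [-180.0, -0.0, 90.2]
ft_force: [-0.1, 1.0, -0.7]
finger_gap: 1.0
grip_force: 0.0
```

In the tool's units: 120 mm / 500 = 0.24, 105 mm / 500 = 0.21.

Call:
{"method": "jog_arm", "body": {"plan": [[[0,0,0.08,0,1],[0,0,0.16,0,1],[0,0,0.21,0,1],[0,0,0.24,0,1],[0,0,0.24,0,1],[0,0,0.24,0,0.7],[0,0,0.24,0,0.55],[0,0,0.24,0,0.45],[0,0,0.24,0,0.4],[0,0,0.24,0,0.4]]]}}

```text
time_s: 3.4
position: [0.3594, 0.2639, 0.0624]
eef_rot: [179.9, -0.1, 90.0]
ft_force: [-1.7, -0.6, 6.4]
finger_gap: 0.601
grip_force: 30.5
```

In the tool's units: -275 mm / 500 = -0.55, 269 mm / 500 = 0.538.

Call:
{"method": "jog_arm", "body": {"plan": [[[0,0,-0.1,0,0.4],[0,0,-0.21,0,0.4],[-0.03,0.04,-0.22,0,0.4],[-0.1,0.12,-0.22,0,0.4],[-0.19,0.21,-0.22,0,0.4],[-0.28,0.3,-0.22,0,0.4],[-0.37,0.39,-0.22,0,0.4],[-0.46,0.47,-0.22,0,0.4],[-0.53,0.52,-0.22,0,0.4],[-0.55,0.538,-0.22,0,0.4],[-0.55,0.538,-0.22,0,0.4],[-0.55,0.538,-0.22,0,0.4]]]}}

```text
time_s: 4.9
position: [0.6274, -0.0105, 0.1715]
eef_rot: [-180.0, -0.0, 90.1]
ft_force: [-0.5, 0.8, -1.6]
finger_gap: 0.603
grip_force: 32.2
```

Run:
```python
from h import *
s=get_state(); print(s['position'],s['eef_rot'],s['ft_force'],s['finger_gap'])
i=get_image('wrist');import cv2;cv2.imwrite('pics/w1.png',i['pixels'][:,:,::-1])
P,px=cloud('scene');print(find(P,px,.628,-.012,.225,.04)); 
m=(np.hypot(P[...,0]-.628,P[...,1]+.012)<.06)&(P[...,2]>.09)&(P[...,2]<.16)&(px.sum(-1)>250);q=P[m];print(q.min(0),q.max(0))
```

```text
[ 0.62740503 -0.01045192  0.17153493] [-1.79994167e+02 -1.31685306e-02  9.00562571e+01] [-0.45096927  0.81358304 -1.58179898] 0.6027483124962572
[ 6.329e-01 -9.000e-04  2.240e-01  6.280e-02  2.820e-02  1.190e+02]
[ 0.6217484  -0.03718234  0.10987521] [0.65567253 0.01493008 0.1599988 ]
```

In the tool's units: 94 mm / 500 = 0.188, 90 mm / 500 = 0.18.

Call:
{"method": "jog_arm", "body": {"plan": [[[0,0,0.06,0,0.4],[0,0,0.12,0,0.4],[0,0,0.16,0,0.4],[0,0,0.18,0,0.4],[0,0,0.188,0,0.4],[0,0,0.188,0,0.4],[0,0,0.188,0,0.64],[0,0,0.188,0,0.75],[0,0,0.188,0,1],[0,0,0.188,0,1],[0,0,0.12,0,1],[0,0,0.02,0,1]]]}}

```text
time_s: 6.5
position: [0.6271, -0.0116, 0.1607]
eef_rot: [-179.8, -0.0, 90.0]
ft_force: [1.0, -0.3, 0.4]
finger_gap: 0.998
grip_force: 0.0
```

In the tool's units: -183 mm / 500 = -0.366, -150 mm / 500 = -0.3.

Call:
{"method": "jog_arm", "body": {"plan": [[[0,0,-0.04,0,1],[0.04,-0.1,-0.04,0,1],[0.08,-0.2,-0.04,0,1],[0.12,-0.3,-0.04,0,1],[0.142,-0.366,-0.04,0,1],[0.142,-0.366,-0.04,0,1],[0.142,-0.366,-0.04,0,1],[0.142,-0.366,-0.04,0,1],[0.142,-0.366,0.02,0,1]]]}}

```text
time_s: 7.62
position: [0.4467, 0.0593, 0.1524]
eef_rot: [179.8, -0.0, 90.0]
ft_force: [0.4, 0.5, -0.4]
finger_gap: 1.0
grip_force: 0.0
```

Run:
```python
from h import *
s=get_state(); print(s['position'])
P,px=cloud('scene')
print(find(P,px,.628,-.012,.130,.045),find(P,px,.445,.059,.14,.045))
```

```text
[0.4467304  0.05931506 0.15235636]
[ 6.295e-01 -1.150e-02  1.296e-01  4.890e-02  4.570e-02  3.340e+02] [4.471e-01 5.870e-02 1.392e-01 4.720e-02 4.640e-02 1.280e+02]
```

In the tool's units: 62 mm / 500 = 0.124, 52 mm / 500 = 0.104.

Call:
{"method": "jog_arm", "body": {"plan": [[[0,0,0.06,0,1],[0,0,0.104,0,1],[0,0,0.124,0,1],[0,0,0.124,0,1],[0,0,0.124,0,0.75],[0,0,0.124,0,0.66],[0,0,0.124,0,0.58],[0,0,0.124,0,0.5],[0,0,0.124,0,0.4],[0,0,0.124,0,0.4],[0,0,0.064,0,0.4],[0,0,0.004,0,0.4]]]}}

```text
time_s: 9.18
position: [0.4447, 0.0594, 0.1498]
eef_rot: [-180.0, 0.0, 90.0]
ft_force: [0.5, 0.5, -0.5]
finger_gap: 0.599
grip_force: 31.7
```

In the tool's units: 194 mm / 500 = 0.388, 180 mm / 500 = 0.36.

Call:
{"method": "jog_arm", "body": {"plan": [[[0,0,-0.08,0,0.4],[-0.07,0.04,-0.1,0,0.4],[-0.16,0.1,-0.1,0,0.4],[-0.24,0.16,-0.1,0,0.4],[-0.31,0.22,-0.1,0,0.4],[-0.326,0.3,-0.1,0,0.4],[-0.326,0.36,-0.1,0,0.4],[-0.326,0.388,-0.1,0,0.4],[-0.326,0.388,-0.1,0,0.4],[-0.326,0.388,-0.1,0,0.4],[-0.326,0.388,-0.02,0,0.4],[-0.326,0.388,0.02,0,0.4]]]}}

```text
time_s: 10.68
position: [0.6377, -0.1034, 0.1378]
eef_rot: [-179.9, -0.0, 90.0]
ft_force: [-0.0, 0.5, -0.8]
finger_gap: 0.601
grip_force: 31.9
```

Run:
```python
from h import *
s=get_state(); print(s['position'],s['ft_force'])
P,px=cloud('scene')
m=(np.hypot(P[...,0]-.639,P[...,1]+.104)<.055)&(P[...,2]>.03)&(P[...,2]<.14)&(px[...,0]>px[...,2]+60);q=P[m];print(q.min(0),q.max(0))
```

```text
[ 0.63772826 -0.10341386  0.13782982] [-0.03906773  0.53502225 -0.84059199]
[ 0.63172343 -0.11789518  0.05238563] [ 0.66614499 -0.07829332  0.13988376]
```

In the tool's units: 34 mm / 500 = 0.068, 33 mm / 500 = 0.066.

Call:
{"method": "jog_arm", "body": {"plan": [[[0,0,0.03,0,0.4],[0,0,0.056,0,0.4],[0,0,0.066,0,0.4],[0,0,0.068,0,0.4],[0,0,0.068,0,0.4],[0,0,0.068,0,0.4]]]}}

```text
time_s: 11.48
position: [0.6392, -0.1036, 0.1057]
eef_rot: [180.0, 0.0, 90.0]
ft_force: [0.3, 0.2, -1.5]
finger_gap: 0.603
grip_force: 32.0
```

In the tool's units: -80 mm / 500 = -0.16, -70 mm / 500 = -0.14.

Call:
{"method": "jog_arm", "body": {"plan": [[[0,0,0.002,0,0.4],[0,0,0.002,0,0.4],[0,0,0.002,0,0.62],[0,0,0.002,0,0.64],[0,0,0.002,0,0.7],[0,0,0.002,0,0.85],[0,0,0.002,0,1],[0,0,0.002,0,1],[0,0,-0.06,0,1],[0,0,-0.14,0,1],[0,0,-0.16,0,1],[0,0,-0.16,0,1]]]}}

```text
time_s: 12.98
position: [0.6393, -0.1036, 0.1856]
eef_rot: [179.9, 0.0, 90.0]
ft_force: [-0.2, -0.4, -0.8]
finger_gap: 0.997
grip_force: 0.0
```

Run:
```python
from h import *
s=get_state(); print(s['position'],s['ft_force'])
P,px=cloud('scene')
print(find(P,px,.639,-.104,.155,.045))
```

```text
[ 0.63925954 -0.10359135  0.18561762] [-0.21123142 -0.35195147 -0.75137192]
[ 6.401e-01 -1.001e-01  1.547e-01  4.860e-02  3.970e-02  2.730e+02]
```

In the tool's units: -262 mm / 500 = -0.524, -178 mm / 500 = -0.356.

Call:
{"method": "jog_arm", "body": {"plan": [[[-0.04,-0.08,0,0,1],[-0.1,-0.17,0,0,1],[-0.17,-0.26,0,0,1],[-0.24,-0.35,0,0,1],[-0.3,-0.44,0,0,1],[-0.356,-0.524,0,0,1],[-0.356,-0.524,0,0,1],[-0.356,-0.524,0.04,0,1],[-0.356,-0.524,0.12,0,1],[-0.356,-0.524,0.12,0,1],[-0.356,-0.524,0.12,0,1]]]}}

```text
time_s: 14.4
position: [0.3774, -0.2813, 0.126]
eef_rot: [180.0, -0.0, 90.0]
ft_force: [0.3, 0.3, 1.1]
finger_gap: 1.001
grip_force: 0.0
```

Run:
```python
from h import *
import cv2
s=get_state(); print(s['position'],s['eef_rot'],s['joint_positions'])
P,px=cloud('scene')
print(find(P,px,.377,-.282,.09,.045),find(P,px,.639,-.104,.155,.045),find(P,px,.425,-.086,.065,.045));cv2.imwrite('pics/s2.png',px[:,:,::-1])
```

```text
[ 0.37742213 -0.28126947  0.12596684] [ 1.79995835e+02 -3.91868517e-03  9.00356826e+01] [-3.66983035e+01 -6.68384416e+00 -1.30863685e+01  8.35964811e+01
  5.63188068e-03  5.32660141e+01]
[ 3.792e-01 -2.829e-01  8.970e-02  4.760e-02  4.620e-02  2.010e+02] [ 6.407e-01 -1.045e-01  1.548e-01  4.720e-02  4.720e-02  3.410e+02] [ 4.249e-01 -8.720e-02  6.450e-02  4.830e-02  4.620e-02  2.220e+02][ WARN:0@1.349] global loadsave.cpp:1063 imwrite_ Unsupported depth image for selected encoder is fallbacked to CV_8U.
```

View pics/s2.png

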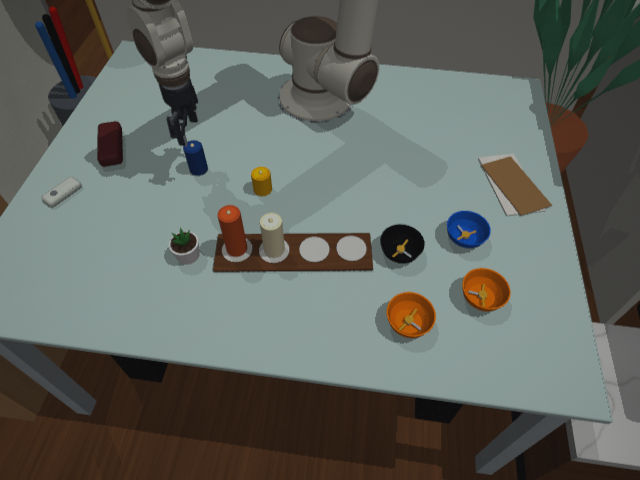

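Terracotta at (232,232) and ivory at (272,235) both stand centred on their pads. The fingertips at about (181,140) look offset from blue at (196,145), so I'll check that by projecting the TCP.

Run:
```python
from h import *
import cv2
i=get_image('scene');s=get_state()
for p in (s['position'],s['position']+[.05,0,0],s['position']+[0,0,.05],[.377,-.282,.09]):
    q=i['intrinsics']@(i['extrinsics']@np.r_[p,1])[:3]; print(q[:2]/q[2])
cv2.imwrite('pics/c.png',cv2.resize(i['pixels'][80:200,120:280,::-1],(640,480)))
```

```text
[189.96343531 136.69164294]
[184.1260526  149.75329545]
[185.88370056 122.09588498]
[192.78623603 146.65077863]
```

View pics/c.png

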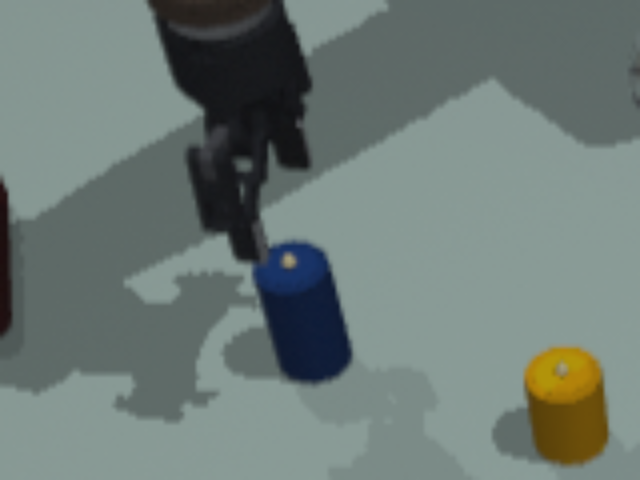

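The projection agrees with the picture: the offset is only perspective, and the gripper is centred over blue.

Call:
{"method": "jog_arm", "body": {"plan": [[[0,0,0.07,0,1],[0,0,0.13,0,1],[0,0,0.168,0,1],[0,0,0.168,0,1],[0,0,0.168,0,0.75],[0,0,0.168,0,0.66],[0,0,0.168,0,0.58],[0,0,0.168,0,0.5],[0,0,0.168,0,0.4],[0,0,0.168,0,0.4],[0,0,0.08,0,0.4],[0,0,-0.032,0,0.4]]]}}

```text
time_s: 16.0
position: [0.3763, -0.281, 0.1417]
eef_rot: [-179.9, -0.1, 90.0]
ft_force: [1.2, -0.5, -0.3]
finger_gap: 0.6
grip_force: 31.8
```

In the tool's units: 369 mm / 500 = 0.738, 234 mm / 500 = 0.468.

Call:
{"method": "jog_arm", "body": {"plan": [[[0.1,0.02,-0.02,0,0.4],[0.2,0.05,-0.02,0,0.4],[0.3,0.09,-0.02,0,0.4],[0.4,0.12,-0.02,0,0.4],[0.5,0.15,-0.02,0,0.4],[0.6,0.19,-0.02,0,0.4],[0.69,0.24,-0.02,0,0.4],[0.738,0.32,-0.02,0,0.4],[0.738,0.4,-0.02,0,0.4],[0.738,0.468,-0.02,0,0.4],[0.738,0.468,-0.02,0,0.4],[0.738,0.468,-0.02,0,0.4]]]}}

```text
time_s: 17.5
position: [0.6105, 0.0874, 0.1512]
eef_rot: [-180.0, 0.0, 90.0]
ft_force: [0.6, 0.5, -0.4]
finger_gap: 0.601
grip_force: 32.0
```

In the tool's units: 94 mm / 500 = 0.188, 93 mm / 500 = 0.186.

Call:
{"method": "jog_arm", "body": {"plan": [[[0,0,0.08,0,0.4],[0,0,0.14,0,0.4],[0,0,0.176,0,0.4],[0,0,0.186,0,0.4],[0,0,0.188,0,0.4],[0,0,0.188,0,0.4]]]}}

```text
time_s: 18.25
position: [0.6115, 0.0875, 0.0585]
eef_rot: [179.9, -0.0, 90.0]
ft_force: [0.7, -0.1, -1.1]
finger_gap: 0.607
grip_force: 32.0
```

In the tool's units: -102 mm / 500 = -0.204, -80 mm / 500 = -0.16.

Call:
{"method": "jog_arm", "body": {"plan": [[[0,0,0.002,0,0.4],[0,0,0.002,0,0.4],[0,0,0.002,0,0.62],[0,0,0.002,0,0.64],[0,0,0.002,0,0.7],[0,0,0.002,0,0.85],[0,0,0.002,0,1],[0,0,0.002,0,1],[0,0,-0.06,0,1],[0,0,-0.16,0,1],[0,0,-0.204,0,1],[0,0,-0.204,0,1]]]}}

```text
time_s: 19.75
position: [0.6119, 0.0876, 0.1614]
eef_rot: [179.8, -0.0, 90.0]
ft_force: [1.0, 0.1, -0.2]
finger_gap: 1.003
grip_force: 0.0
```

In the tool's units: -186 mm / 500 = -0.372, -173 mm / 500 = -0.346.

Call:
{"method": "jog_arm", "body": {"plan": [[[-0.04,-0.09,0,0,1],[-0.12,-0.18,0,0,1],[-0.21,-0.27,0,0,1],[-0.29,-0.33,0,0,1],[-0.346,-0.372,0,0,1],[-0.346,-0.372,0.04,0,1],[-0.346,-0.372,0.12,0,1],[-0.346,-0.372,0.12,0,1],[-0.346,-0.372,0.12,0,1]]]}}

```text
time_s: 20.88
position: [0.425, -0.0855, 0.0998]
eef_rot: [-180.0, -0.0, 90.0]
ft_force: [0.6, -0.2, -0.3]
finger_gap: 1.001
grip_force: 0.0
```

Run:
```python
from h import *
s=get_state(); print(s['position'])
P,px=cloud('scene')
for a in [(.611,.087,.105),(.639,-.104,.155),(.628,-.012,.13),(.425,-.086,.065)]: print(find(P,px,*a,.045))
```

```text
[ 0.42501714 -0.08545952  0.09984343]
[6.131e-01 8.580e-02 1.048e-01 4.790e-02 4.690e-02 3.220e+02]
[ 6.406e-01 -1.041e-01  1.547e-01  4.710e-02  4.700e-02  3.410e+02]
[ 6.291e-01 -1.160e-02  1.298e-01  4.830e-02  4.590e-02  3.280e+02]
[ 4.253e-01 -8.470e-02  6.460e-02  4.880e-02  4.340e-02  1.810e+02]
```

Everything is upright and on its pad. Next I'll grasp mustard with the TCP at z 0.020, 80 mm down.

In the tool's units: 80 mm / 500 = 0.16, 65 mm / 500 = 0.13.

Call:
{"method": "jog_arm", "body": {"plan": [[[0,0,0.07,0,1],[0,0,0.13,0,1],[0,0,0.16,0,1],[0,0,0.16,0,1],[0,0,0.16,0,0.75],[0,0,0.16,0,0.66],[0,0,0.16,0,0.58],[0,0,0.16,0,0.5],[0,0,0.16,0,0.4],[0,0,0.16,0,0.4],[0,0,0.08,0,0.4],[0,0,-0.04,0,0.4]]]}}

```text
time_s: 22.42
position: [0.4238, -0.0853, 0.1193]
eef_rot: [-179.8, -0.0, 90.0]
ft_force: [1.3, -0.3, 0.6]
finger_gap: 0.602
grip_force: 31.8
```

In the tool's units: 264 mm / 500 = 0.528, 169 mm / 500 = 0.338.

Call:
{"method": "jog_arm", "body": {"plan": [[[0.1,0.01,0,0,0.4],[0.2,0.03,0,0,0.4],[0.3,0.06,0,0,0.4],[0.4,0.09,0,0,0.4],[0.49,0.13,0,0,0.4],[0.528,0.21,0,0,0.4],[0.528,0.29,0,0,0.4],[0.528,0.338,0,0,0.4],[0.528,0.338,0,0,0.4],[0.528,0.338,0,0,0.4],[0.528,0.338,0.06,0,0.4],[0.528,0.338,0.12,0,0.4]]]}}

```text
time_s: 23.92
position: [0.5935, 0.1786, 0.0594]
eef_rot: [179.9, -0.0, 90.0]
ft_force: [-0.1, 0.2, -2.4]
finger_gap: 0.602
grip_force: 32.0
```

In the tool's units: 24 mm / 500 = 0.048, 22 mm / 500 = 0.044.

Call:
{"method": "jog_arm", "body": {"plan": [[[0,0,0.03,0,0.4],[0,0,0.044,0,0.4],[0,0,0.048,0,0.4],[0,0,0.048,0,0.4],[0,0,0.048,0,0.4]]]}}

```text
time_s: 24.55
position: [0.5944, 0.1786, 0.0361]
eef_rot: [179.9, -0.0, 90.0]
ft_force: [-0.1, -0.1, -1.4]
finger_gap: 0.602
grip_force: 32.0
```

In the tool's units: -130 mm / 500 = -0.26, -80 mm / 500 = -0.16.

Call:
{"method": "jog_arm", "body": {"plan": [[[0,0,0.002,0,0.4],[0,0,0.002,0,0.4],[0,0,0.002,0,0.62],[0,0,0.002,0,0.64],[0,0,0.002,0,0.7],[0,0,0.002,0,0.85],[0,0,0.002,0,1],[0,0,0.002,0,1],[0,0,-0.06,0,1],[0,0,-0.16,0,1],[0,0,-0.26,0,1],[0,0,-0.26,0,1]]]}}

```text
time_s: 26.05
position: [0.5957, 0.179, 0.1702]
eef_rot: [179.6, -0.1, 90.0]
ft_force: [0.3, 0.8, -0.2]
finger_gap: 1.003
grip_force: 0.0
```

In the tool's units: -200 mm / 500 = -0.4, -150 mm / 500 = -0.3.

Call:
{"method": "jog_arm", "body": {"plan": [[[0,-0.1,-0.02,0,1],[0,-0.2,-0.04,0,1],[0,-0.3,-0.04,0,1],[0,-0.4,-0.04,0,1],[0,-0.4,-0.04,0,1],[0,-0.4,-0.04,0,1]]]}}

```text
time_s: 26.8
position: [0.3942, 0.1786, 0.1851]
eef_rot: [180.0, -0.0, 90.0]
ft_force: [0.8, -0.4, 0.3]
finger_gap: 1.003
grip_force: 0.0
```

Run:
```python
from h import *
import cv2
for c in ('scene','top'):
    P,px=cloud(c)
    for a in [(.594,.178,.08),(.611,.087,.105),(.628,-.012,.13),(.639,-.104,.155)]: print(find(P,px,*a,.045))
    cv2.imwrite(f'pics/f{c}.png',px[:,:,::-1].astype('uint8'))
    for n in('bowl','plant'):print([d['xyz'] for d in landmark_of(c,n)])
```

```text
[5.965e-01 1.767e-01 7.950e-02 4.780e-02 4.580e-02 3.070e+02]
[6.132e-01 8.590e-02 1.044e-01 4.790e-02 4.690e-02 3.120e+02]
[ 6.292e-01 -1.150e-02  1.295e-01  4.860e-02  4.590e-02  3.340e+02]
[ 6.403e-01 -1.042e-01  1.547e-01  4.740e-02  4.750e-02  3.420e+02]
[[0.6807, 0.4953, 0.0027], [0.5798, 0.2991, -0.0016], [0.7725, 0.3267, -0.003], [0.5081, 0.4603, 0.0012]]
[[0.6644, -0.2218, 0.0029]]
[5.928e-01 1.793e-01 8.010e-02 4.610e-02 4.560e-02 4.700e+02]
[6.102e-01 8.740e-02 1.052e-01 4.680e-02 4.500e-02 4.960e+02]
[ 6.257e-01 -1.010e-02  1.299e-01  4.570e-02  4.580e-02  5.090e+02]
[ 6.367e-01 -1.020e-01  1.549e-01  4.590e-02  4.600e-02  5.370e+02]
[[0.5805, 0.3025, 0.0019], [0.7699, 0.328, -0.0035], [0.6783, 0.4971, -0.0017], [0.5065, 0.4676, -0.0025]]
[[0.6648, -0.2188, -0.0014]]
```

View pics/fscene.png

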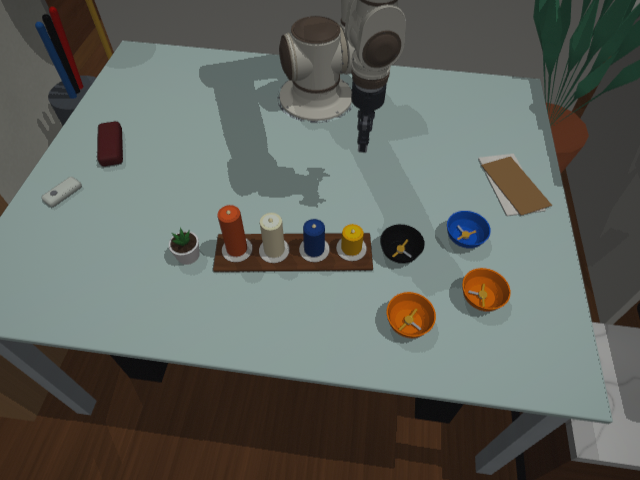

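The picture shows terracotta (232,232), ivory (272,237), blue (314,238) and mustard (352,242) upright and centred, stepping down towards the black bowl at (402,244). The arm is clear.

```bash
python3 -c "
from workcell import *
print(hand_in())"
```

```text
the job is handed in; nothing more can be done
None
```

The job is handed in: the four candles stand upright and centred on their pads, stepping down from terracotta at the plant's end through ivory and blue to mustard next to the black bowl, with the bowl and plant where they were.

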